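# Roll the rolling pin into its V rest

### The job

Without picking it up, push the wooden rolling pin by its side with the fingertips so that it rolls along the worktop, up the ramp of the dark wooden rest, and settles in the rest's V groove with its thick part sticking out past the rest at both ends. Do not lift or carry it or press hard on it, leave the spice jar, the glass and the lemon where they are, and finish with the hand clear.

Things in the scene. Friction and masses are not known exactly. Their poses are not given: they have to be found in the camera images.
- pin: loose pale rolling pin, about 0.35 kg, smooth (friction about 0.3), 250 mm long: thick part 170 mm long, 44 mm diameter, a dark ring 80 mm either side of the middle, then a thin handle (24 mm) at each end. Origin at its middle on its axis, 22 mm above the worktop; own x axis along the pin (y, z turn as it rolls). Slight rolling drag: pushed slowly, it stops within some mm of the push
- rest: fixed low dark-wood rest; groove along its own x, 124 mm long. Over its own y: ramps rise from edges 54 mm either side of the centre line (1 mm high) to crests at 17 to 19 mm (11.5 mm high), then a V down to 2.5 mm on the centre line. Same from both sides. Origin under the groove's middle, on the worktop. Pin axis is 27 mm up when seated, 33.5 mm on a crest. Stands left or right of the pin
- spice: spice jar with dark lid, 41 mm diameter, 105 mm tall, standing beyond the work; leave alone. Origin at the centre of its underside
- tumbler: clear drinking glass, 80 mm diameter, 88 mm tall, standing beyond the work; leave alone. Origin at the centre of its underside
- lemon: lemon, 78 x 55 x 56 mm, lying to the right of the work, before the draining board; leave alone. Origin at the centre of its underside

How it is judged (in metres and radians):
On the way, in this order (a step that is already met when the one before it is completed fails the run):
1. the pin, rolling on the worktop, has turned over by half a turn (angle between pin's own z axis and vertical above 2.5 rad and height (world z) of pin below 0.027 m).
2. the pin lies in the V groove (y of pin in the frame of rest between -0.006 and 0.006 m and height (world z) of pin below 0.03 m), for 0.2 s.
At the end, for the whole second after the job is handed in: the pin lies still in the V groove: its middle within 5 mm of the groove's centre line and within 23 mm of the rest's middle along the groove, its axis 23 to 30 mm above the worktop and within 0.06 rad of the groove's direction; spice jar, glass and lemon within 20 mm of where they stood (y of pin in the frame of rest between -0.005 and 0.005 m and x of pin in the frame of rest between -0.023 and 0.023 m and height (world z) of pin between 0.023 and 0.03 m and angle between the x axis of pin and the x axis of rest, either way round below 0.06 rad and linear speed of pin below 0.02 m/s and distance of each of spice, tumbler, lemon from where it was at the start of the episode below 0.02 m); the robot touches nothing.
It fails at once if the pin is lifted off the worktop (axis above 30 mm while more than 60 mm from the groove's centre line) (height (world z) of pin above 0.03 m and (y of pin in the frame of rest above 0.06 m or y of pin in the frame of rest below -0.06 m)).
It fails at once if the pin is lifted (axis above 45 mm) (height (world z) of pin above 0.045 m).
It fails at once if the pin is pressed or gripped with more than 20 N (contact force between the fingers and pin above 20 N).
It fails at once if the spice jar, the glass or the lemon is shifted by more than 20 mm (distance of any of spice, tumbler, lemon from where it was at the start of the episode above 0.02 m).
It also fails if it takes over 48 s, if anything falls off the work surface, if the arm or the gripper's body presses on something with over 40 N, if the wrist force passes 120 N, or if a joint passes its speed limit or range.

### The arm

A 6-joint arm with a two-finger parallel gripper is mounted at the origin on a cart in front of the work surface, level with it; the furniture and walls round the work are solid. World frame = base frame: x ahead of the robot, y to its left, z up, the work surface at z = 0. Lengths are in m, angles in degrees, forces in N, time in s.
With the tool pointing down it reaches from about 0.325 to 0.85 m from the base axis. Payload 15.5 kg.
Tool frame: the origin (TCP) lies at the very end of the fingers, on their centre line; the grasp point (between the pads) lies arm.grip_depth behind it (arm.grip_depth is the distance from the TCP to the grasp point, in m); z points along the fingers, y is the line along which they close (so a half turn about z gives the same grasp; the last joint's range is limited). The gripper opens to 91 mm and grips with 3 to 60 N. Pads are 32 mm wide; open, the fingers measure 118 mm over their backs; the gripper's body (76 mm by 178 mm) begins 60 mm behind the grasp point.
Start: joints at [62.195, 28.281, 77.091, -0, 74.628, -5.472], TCP at [0.237, 0.578, 0.214] pointing down, gripper open.
Joint ranges: [-166.48, 166.48], [-47.26, 123.95], [12.59, 153.08], [-70.14, 250.14], [6.76, 159.57], [-176.63, 176.63]. Speed limits (degrees/s): [108.29, 108.29, 147.25, 172.46, 172.46, 172.46].

### API

Orientations are given as a 3x3 rotation matrix whose columns are the frame's x, y, z axes.
In Python, from rig import arm gives the robot as it stands. Calls block until the motion is done:
- arm.move_to(position, orientation): joint-space move of the TCP to a pose.
- arm.move_l(position, orientation=None, feed=0.15): straight line of the TCP; orientation=None keeps the orientation; feed is the mean speed in m/s.
- arm.move_joints(angles): joint-space move.
- arm.grip(opening): finger opening in m; the grip force is fixed at half the most; returns when the fingers have stopped.
- arm.sleep(seconds).
- arm.solve_ik(position, orientation): joint angles nearest the present ones, or None.
- arm.snapshot(name): name is "side" or "top"; returns the picture (480x640x3 uint8, red, green, blue); there is no depth.
- arm.get_calibration(name): a dict with "intrinsics" (3x3 intrinsics, pixels), "cam_to_world" (4x4, takes a point from camera to world coordinates). Camera axes: x right, y down, z forward; pixel columns grow to the right and rows downward; lengths in m; the calibration is good to about 2 mm. A picture is of the moment at which its call begins. get_calibration takes no time and is no camera call.
A pose or a line that the arm cannot do raises arm.Unreachable and nothing moves.
- arm.sign_off(): hands the job in; it is judged then, once.
Readings, each from a call of its own:
- arm.current_t(): time.
- arm.current_joint_positions(): joint angles.
- arm.current_dq(): joint speeds.
- arm.current_tau(): joint torques, N m.
- arm.current_ee_pos(): TCP position.
- arm.current_tool_rot(): TCP orientation.
- arm.current_force(): force on the tool from outside, world axes, zero at the start.
- arm.current_torque(): the same for the moment, N m.
- arm.current_width(): finger opening in m.
- arm.current_grasp_force(): force on a finger pad.
Only numpy, scipy, OpenCV 4.12 (cv2) and the standard library are available. Lean on these libraries where they do the work, as an engineer would, in place of code of your own. Each camera call takes 0.05 s, during which the arm holds its last target. There are 200 camera calls.

## Working session

There is one attempt and no reset: what is moved stays moved. The work goes in short steps, each a Python script; the robot and the scene stay as the last script left them, time stands still between calls to the robot, and variables do not carry over. Pictures are saved under pics/ and viewed, at most 10 in all, crops included, and the job is handed in when it is done.

```bash
mkdir -p pics; python3 - <<'E'
from rig import arm
import cv2
for n in("top","side"):
    im=arm.snapshot(n); cv2.imwrite(f"pics/{n}0.png",im[:,:,::-1])
    c=arm.get_calibration(n); print(n,c["intrinsics"],c["cam_to_world"])
print(arm.current_tool_rot(),arm.grip_depth,arm.current_t())
E
```

```text
top [[487.85977845   0.         320.48293228]
 [  0.         487.85977845 240.25207603]
 [  0.           0.           1.        ]] [[-0.02679289 -0.99540618  0.0919167   0.50236328]
 [-0.99954049  0.02537279 -0.01658397  0.04224479]
 [ 0.01417561 -0.09231879 -0.99562859  1.10072632]
 [ 0.          0.          0.          1.        ]]
side [[491.59290462   0.         315.27592021]
 [  0.         491.59290462 233.30658545]
 [  0.           0.           1.        ]] [[ 0.86929159 -0.16959855  0.4642935   0.09873821]
 [-0.49391276 -0.33518325  0.80231065 -0.81106388]
 [ 0.01955268 -0.92676239 -0.37513887  0.4419895 ]
 [ 0.          0.          0.          1.        ]]
[[-9.24984499e-01  3.80004509e-01 -4.99090809e-04]
 [ 3.80004821e-01  9.24984039e-01 -9.28862200e-04]
 [ 1.08679208e-04 -1.04884005e-03 -9.99999444e-01]] 0.0188 0.1
```

View pics/top0.png

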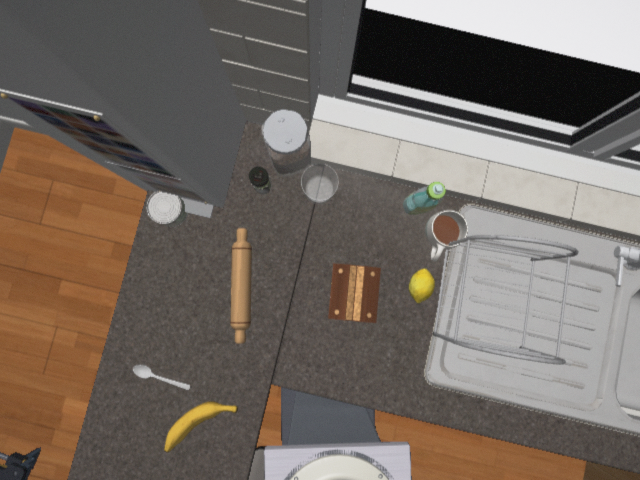

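View pics/side0.png

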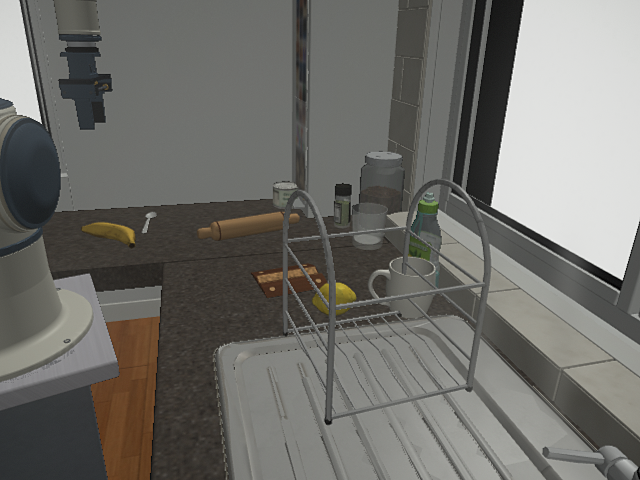

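The top view shows the pin at about (241,285) px, nearly vertical. The rest is at (355,293), to its right in the picture (-y), and slightly tilted. The tumbler (320,183), spice jar (258,178) and lemon (422,285) are off the path. The side view confirms this. Next I'll measure with masks.

```bash
cat > h.py <<'E'
import cv2,numpy as np
from rig import arm
def ray(px,z,n="top"):
    c=arm.get_calibration(n);K=c["intrinsics"];T=c["cam_to_world"]
    px=np.atleast_2d(px).astype(float)
    d=np.c_[px,np.ones(len(px))]@np.linalg.inv(K).T@T[:3,:3].T
    o=T[:3,3];return o+d*((z-o[2])/d[:,2])[:,None]
def blob(im,roi,lo,hi):
    x0,y0,x1,y1=roi
    hsv=cv2.cvtColor(im,cv2.COLOR_RGB2HSV)
    m=cv2.inRange(hsv,lo,hi);k=np.zeros_like(m);k[y0:y1,x0:x1]=m[y0:y1,x0:x1]
    k=cv2.morphologyEx(k,cv2.MORPH_CLOSE,np.ones((5,5)))
    c=max(cv2.findContours(k,0,2)[0],key=cv2.contourArea)
    return c[:,0,:]
def pose(c,z):
    w=ray(c,z)[:,:2]
    (p,s,a)=cv2.minAreaRect((w*1000).astype(np.float32))
    b=cv2.boxPoints((p,s,a));e=[b[1]-b[0],b[2]-b[1]]
    return np.array(p)/1000,e,np.array(s)
E
python3 - <<'E'
from h import *
im=cv2.imread("pics/top0.png")[:,:,::-1].copy()
hsv=cv2.cvtColor(im,cv2.COLOR_RGB2HSV)
for p in[(241,270),(241,237),(228,285),(338,300),(355,290),(371,300),(320,300)]:print(p,hsv[p[1],p[0]])
vis=im[:,:,::-1].copy()
for nm,roi,z in(("pin",(215,220,265,350),.022),("rest",(320,255,392,330),.004)):
    c=blob(im,roi,(3,75,50),(25,255,255))
    p,e,s=pose(c,z); print(nm,p,[(round(float(np.hypot(*v)),1),round(float(np.degrees(np.arctan2(v[1],v[0]))),1)) for v in e])
    cv2.drawContours(vis,[c[:,None]],-1,(0,255,0),1)
cv2.imwrite("pics/vis.png",cv2.resize(vis[215:355,200:400],None,fx=4,fy=4,interpolation=0))
print(ray([(422,285),(320,203)],.02))
E
```

```text
(241, 270) [ 15 109 175]
(241, 237) [ 16 113 190]
(228, 285) [ 14  28 101]
(338, 300) [ 10 137  93]
(355, 290) [ 14 125 159]
(371, 300) [ 10 135  89]
(320, 300) [12 27 93]
pin [0.5079978  0.20242929] [(251.6, -1.5), (44.2, 88.5)]
rest [ 0.48411478 -0.04805479] [(125.6, -7.1), (108.7, 82.9)]
[[ 0.4970089  -0.19766902  0.02      ]
 [ 0.68596621  0.02307894  0.02      ]]
```

View pics/vis.png

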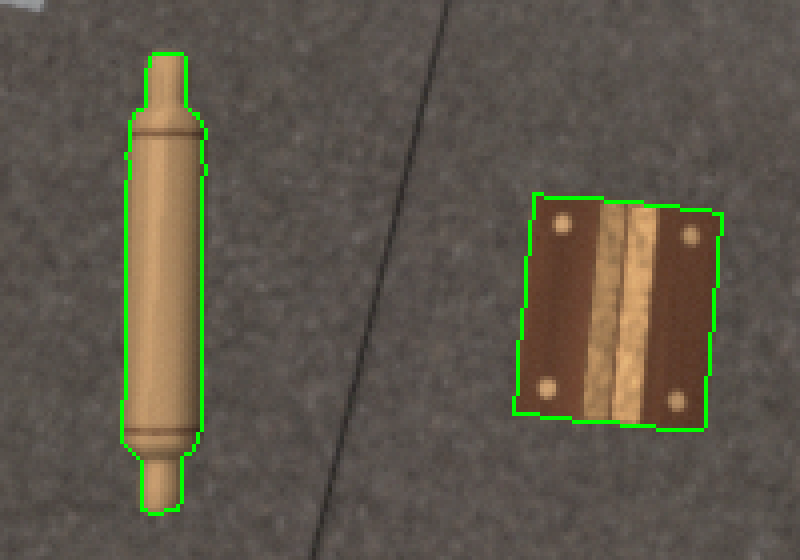

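The sizes match: pin 252×44 mm, rest 126×109 mm. In the rest frame the pin is at about (-7, 251) mm with a 5.6° yaw error. Turning it linearly over the first ~150 mm should cancel both the yaw and the offset along the groove.

```bash
cat >> h.py <<'E'
RP=np.array([.4841,-.0481]);RA=-7.1
def R(a):  # tool y along direction at angle a, pointing down
    a=np.radians(a);y=np.array([np.cos(a),np.sin(a),0]);z=np.array([0,0,-1.]);
    return np.c_[np.cross(y,z),y,z]
def rw(x,y):
    a=np.radians(RA);return RP+x*np.array([np.cos(a),np.sin(a)])+y*np.array([-np.sin(a),np.cos(a)])
def tool(c,a,off): # TCP xy for a pin centre c, pin angle a, TCP off behind the axis
    a=np.radians(a);return np.asarray(c)+off*np.array([-np.sin(a),np.cos(a)])
def P(xy,z):return [*xy,z]
E
python3 - <<'E'
from h import *
pc=np.array([.508,.2024])
t=tool(pc,-1.5,.085)
cand=[(f,arm.solve_ik(P(t,.1),R(-1.5+f))) for f in(0,180)]
for f,q in cand:print(f,q)
q0=np.array(arm.current_joint_positions())
f=min([c for c in cand if c[1] is not None],key=lambda c:np.abs(np.array(c[1])-q0).max())[0];print("flip",f)
arm.move_to(P(t,.12),R(-1.5+f))
arm.move_l(P(t,.018),feed=.1)
arm.move_l(P(tool(pc,-1.5,.042),.018),feed=.05)
im=arm.snapshot("top");cv2.imwrite("pics/top1.png",im[:,:,::-1])
im=arm.snapshot("side");cv2.imwrite("pics/side1.png",im[:,:,::-1])
a=cv2.imread("pics/top1.png")[200:400,130:400];b=cv2.imread("pics/side1.png")[150:350,130:400]
cv2.imwrite("pics/c1.png",cv2.resize(np.vstack([a,b]),None,fx=1.5,fy=1.5))
print(arm.current_ee_pos(),arm.current_force(),arm.current_t())
E
```

```text
0 [ 2.35476639e+01  3.26666357e+01  8.99137068e+01 -2.54444375e-14
  5.74196575e+01  2.50476639e+01]
180 [ 2.35476639e+01  3.26666357e+01  8.99137068e+01 -2.54444375e-14
  5.74196575e+01 -1.54952336e+02]
flip 0
[0.50910873 0.2446682  0.01800351] [0.22577584 1.16226446 0.72114063] 3.8917
```

View pics/c1.png

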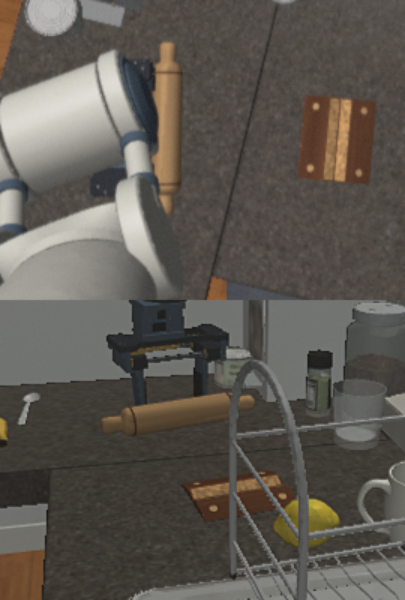

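The fingers are behind the pin on either side of its middle, and the pin hasn't moved. Starting the push.

```bash
python3 - <<'E'
from h import *
arm.move_l(P(tool(rw(0,.095),RA,.038),.018),R(RA),feed=.04)
print(arm.current_force(),arm.current_t())
arm.sleep(.7)
im=arm.snapshot("top");cv2.imwrite("pics/top2.png",im[:,:,::-1])
im2=arm.snapshot("side");cv2.imwrite("pics/side2.png",im2[:,:,::-1])
cv2.imwrite("pics/c2.png",cv2.resize(np.vstack([im[200:400,170:440],im2[150:350,130:400]])[:,:,::-1],None,fx=1.5,fy=1.5))
E
```

```text
[0.11543574 0.46544089 0.08617937] 8.0583
```

View pics/c2.png

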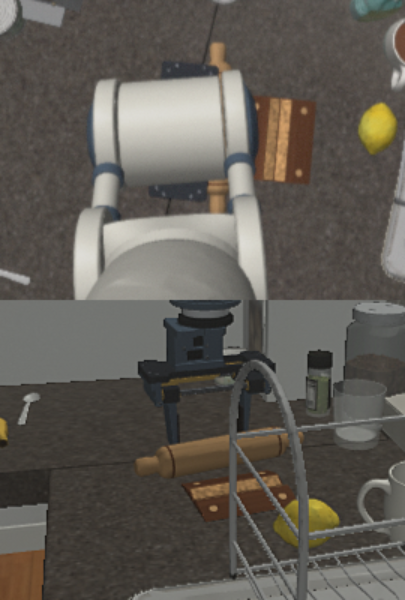

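The pin is just ahead of the fingers, short of the ramp. I'll check its pose from its visible ends: side view left tip about (221,260) px and right tip about (330,241), top view upper tip about (315,229).

```bash
python3 - <<'E'
from h import *
def rf(w):
    d=w[:,:2]-RP;a=np.radians(RA);return np.c_[d@[np.cos(a),np.sin(a)],d@[-np.sin(a),np.cos(a)]]*1000
im=cv2.imread("pics/top2.png")[:,:,::-1].copy()
im2=cv2.imread("pics/side2.png")[:,:,::-1].copy()
# handles in top view: visible slices
m=cv2.inRange(cv2.cvtColor(im,cv2.COLOR_RGB2HSV),(8,85,90),(22,255,255))
for r in range(228,246,3):
    c=np.flatnonzero(m[r,295:335])+295
    if len(c):print("top",r,c.min(),c.max(),rf(ray([(c.mean(),r)],.022))[0])
for r in range(318,346,3):
    c=np.flatnonzero(m[r,295:330])+295
    if len(c):print("top",r,c.min(),c.max(),rf(ray([(c.mean(),r)],.022))[0])
# side silhouette
c=blob(im2,(210,225,335,275),(3,60,50),(25,255,255));print(c.min(0),c.max(0))
print("side tips",rf(ray([(221,260),(330.5,241)],.022,"side")))
E
```

```text
top 228 312 315 [133.73043228 104.51114448]
top 231 310 319 [127.26495496 101.63764863]
top 234 310 319 [120.58760882 100.97946821]
top 237 310 319 [113.91788076 100.3220387 ]
top 240 310 319 [107.25575775  99.66535881]
top 243 311 322 [101.03706907  94.59234066]
top 321 309 321 [-69.68874582  81.12540102]
top 324 308 321 [-76.24801589  81.57754546]
top 327 308 320 [-82.79974032  82.02916976]
top 330 310 319 [-89.13501538  80.30728471]
top 333 310 319 [-95.56768587  79.67322176]
top 336 310 319 [-101.99315303   79.03986884]
top 339 310 319 [-108.41142894   78.40722476]
[219 239] [282 274]
side tips [[-114.3793677    83.48710563]
 [ 130.9674481    97.94270147]]
```

The pin rolled without yawing: it still has the 5.6° error, with its middle at about (+8, 91) mm in the rest frame. On the ramp, gravity presses the pin back against both fingers, which should square it up. I'll push partway up the ramp and check.

```bash
python3 - <<'E'
from h import *
arm.move_l(P(tool(rw(.008,.036),RA,.038),.018),R(RA),feed=.025)
print(arm.current_force(),arm.current_t())
arm.sleep(.4)
im=arm.snapshot("top");cv2.imwrite("pics/top3.png",im[:,:,::-1])
im2=arm.snapshot("side");cv2.imwrite("pics/side3.png",im2[:,:,::-1])
cv2.imwrite("pics/c3.png",cv2.resize(np.vstack([im[210:360,220:420],im2[200:300,180:380]])[:,:,::-1],None,fx=2.4,fy=2.4))
E
```

```text
[0.49704326 3.24926906 0.87381593] 11.3917
```

View pics/c3.png

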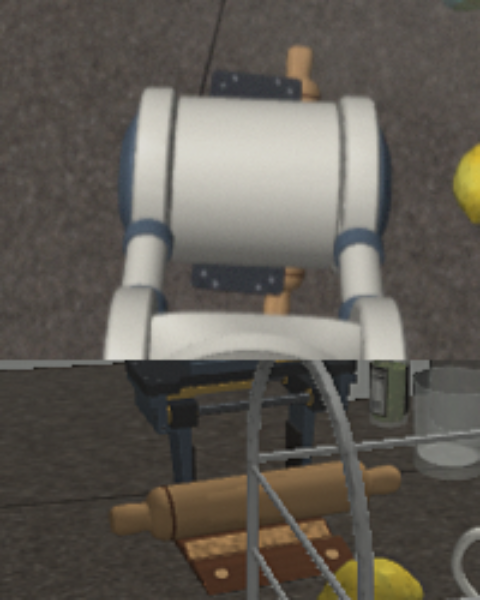

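The pin is on the ramp, and its top-view slope (handles at (345,235) and (336,335)) now matches the groove. Next I'll push it gently over the crest.

```bash
python3 - <<'E'
from h import *
for y in(.017,.010):
    arm.move_l(P(tool(rw(.008,y),RA,.038),.018),R(RA),feed=.02)
    print(y,arm.current_force(),arm.current_t())
arm.sleep(.5)
im=arm.snapshot("top");cv2.imwrite("pics/top4.png",im[:,:,::-1])
im2=arm.snapshot("side");cv2.imwrite("pics/side4.png",im2[:,:,::-1])
print(arm.current_force())
cv2.imwrite("pics/c4.png",cv2.resize(np.vstack([im[210:360,250:450],im2[200:300,180:380]])[:,:,::-1],None,fx=2.4,fy=2.4))
E
```

```text
0.017 [-0.35849417 -0.05643694  0.59820225] 12.9917
0.01 [-0.75232321  0.3799294   0.76262772] 13.4917
[-0.75365299  0.45819227 -0.52044041]
```

View pics/c4.png

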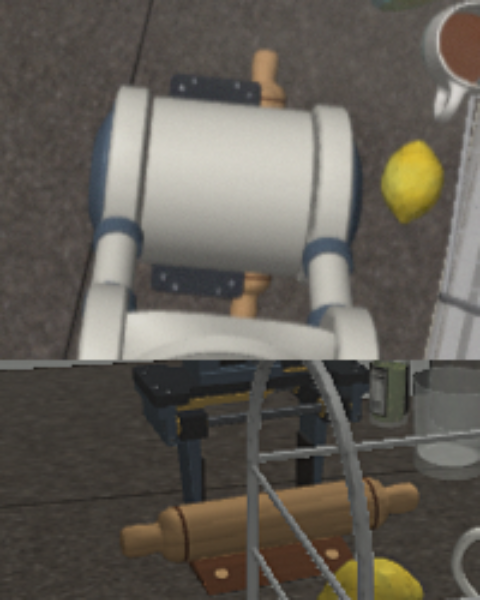

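The pin looks seated: the groove is hidden, the far ramp shows in front of it, and the push force has dropped away. I'll withdraw and measure.

```bash
python3 - <<'E'
from h import *
arm.move_l(P(tool(rw(.008,.06),RA,.04),.018),feed=.08)
arm.move_l(P(tool(rw(.008,.06),RA,.04),.16),feed=.15)
arm.move_l([.40,.30,.2],feed=.2)
im=arm.snapshot("top");cv2.imwrite("pics/top5.png",im[:,:,::-1])
hsv=cv2.cvtColor(im,cv2.COLOR_RGB2HSV)
c=blob(im,(320,210,392,365),(12,75,110),(25,255,255))
p,e,s=pose(c,.027);d=p-RP;a=np.radians(RA)
print("rest frame",d@[np.cos(a),np.sin(a)],d@[-np.sin(a),np.cos(a)],s,[np.degrees(np.arctan2(v[1],v[0])) for v in e],arm.current_t())
v=im[:,:,::-1].copy();cv2.drawContours(v,[c[:,None]],-1,(0,255,0),1)
cv2.imwrite("pics/c5.png",cv2.resize(v[160:370,200:440],None,fx=2.5,fy=2.5))
E
```

```text
rest frame 0.013144376040385104 0.007453763878381052 [ 79.83346558 250.25120544] [np.float32(-16.928741), np.float32(73.07124)] 17.5583
```

View pics/c5.png

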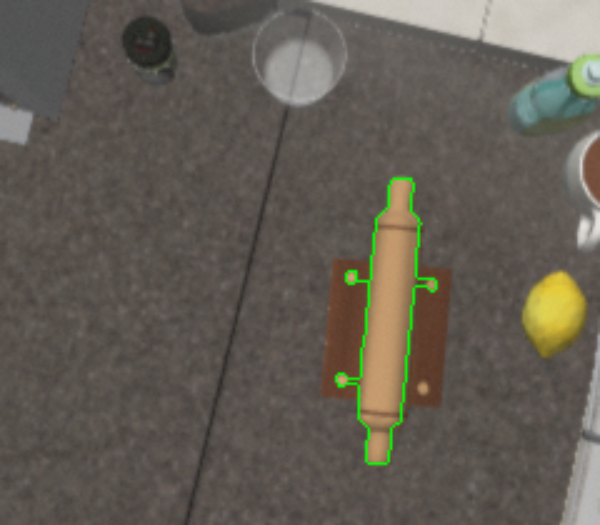

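The contour picked up the rest's four pegs, so I'll open the mask and measure again.

```bash
python3 - <<'E'
from h import *
im=cv2.imread("pics/top5.png")[:,:,::-1].copy()
m=cv2.inRange(cv2.cvtColor(im,cv2.COLOR_RGB2HSV),(12,75,110),(25,255,255))
k=np.zeros_like(m);k[210:365,320:392]=m[210:365,320:392]
k=cv2.morphologyEx(k,cv2.MORPH_OPEN,np.ones((6,6)))
c=max(cv2.findContours(k,0,2)[0],key=cv2.contourArea)[:,0]
p,e,s=pose(c,.027);d=p-RP;a=np.radians(RA)
print(d@[np.cos(a),np.sin(a)],d@[-np.sin(a),np.cos(a)],s,[np.degrees(np.arctan2(v[1],v[0])) for v in e])
E
```

```text
0.00985337136799481 -0.001214823442687394 [ 41.31180191 251.4647522 ] [np.float32(-7.55738), np.float32(82.44262)]
```

The pin is seated: +10 mm along the groove, -1 mm across it and about 0.5° off its direction. All of these are within limits, and the hand is clear.

```bash
python3 -c "
from rig import arm
print(arm.sign_off())"
```

```text
the job is handed in; nothing more can be done
None
```

The rolling pin was rolled up the ramp and lies in the V groove, measured about 10 mm along from the rest's middle, 1 mm off the centre line and 0.5° off the groove; the jar, glass and lemon were never approached, the hand is clear, and the job was handed in with the clock at about 18 s.

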